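# Turn a tin lantern's tag to the scanner under the display shelf

### The arm

A 6-joint arm with a two-finger parallel gripper is mounted at the origin on the work surface. World frame = base frame: x ahead of the robot, y to its left, z up, the work surface at z = 0. Lengths are in m, angles in rad, forces in N, time in s.
With the tool pointing down it reaches from about 0.3 to 0.775 m from the base axis. Payload 14.6 kg.
Tool frame: the origin (TCP) lies at the very end of the fingers, on their centre line; the grasp point (between the pads) lies 19 mm behind it; z points along the fingers, y is the line along which they close (so a half turn about z gives the same grasp; the last joint's range is limited). The gripper opens to 94 mm and grips with 3 to 60 N. Pads are 16 mm wide; open, the fingers measure 119 mm over their backs; the gripper's body (75 mm by 177 mm) begins 78 mm behind the grasp point.
Start: joints at [-1.382, 0.3, 1.521, -0, 1.321, -0.067], TCP at [0.139, -0.532, 0.185] pointing down, gripper open.
Joint ranges: [-3.03, 3.03], [-0.79, 2.21], [0.23, 2.52], [-1.04, 4.18], [0, 3.07], [-2.55, 2.55]. Speed limits (rad/s): [2.22, 2.22, 2.57, 3.14, 3.14, 3.14].

### API

Orientations are given as a unit quaternion [w, x, y, z].
In Python, from workcell import * gives the robot as it stands.
- The arm moves only by the shell command python3 -m pendant 'ROWS' [FORCE]. ROWS is JSON, one flat list of numbers, 7 for each row, row after row: the shift along the tool's x, y, z each as a share of 0.12 m, from -1 to 1, then the turn, a rotation vector about the tool's x, y, z each as a share of 360 degrees, from -1 to 1, then the opening, from 0 (shut) to 1 (fully open). A call has exactly 8 rows; each row is the pose to reach, as a shift and turn from the pose commanded when the call began, along the tool's axes at that moment, turning the shorter way round; what a row does not reach only later rows make up. A row lasts 1/8 s, in which the tool goes at most 62.5 mm and 10.7 degrees, less where a joint would pass 70% of its speed; a pose out of reach is approached as far as the arm can. A call with a number of a shift or a turn outside -1 to 1 is refused whole. A call with a gripper value outside its range is refused whole. The fingers move at their own pace and stop on an object; FORCE is the grip in N (left out, the last holds). Time passes only in rows, so rows that repeat a pose let the fingers close, or fill a call up. It gives the time, the measured TCP pose, the force, the opening and the grip force at its end, in the units of the state.
- get_state(): the state, without advancing time (a new reading comes with each control period).
- read_camera(name): name is "side" or "top"; returns a dict with "frame" (400x640x3 uint8, blue, green, red), "z_map" (400x640 float32, m along the optical axis (not along the pixel's ray), 0 where there is no reading), "intrinsics" (3x3 intrinsics, pixels), "k1" (the pictures are not rectified: a ray, as slopes to the right and down, at radius r is drawn at 1 + k1 r^2 times it, then the intrinsics apply), "T" (4x4, takes a point from camera to world coordinates). Camera axes: x right, y down, z forward; pixel columns grow to the right and rows downward; lengths in m; the calibration is good to about 2 mm. A picture is of the moment at which its call begins.
- job_done(): hands the job in; it is judged then, once.
Trained networks look in a picture, given as the dict that the camera call returned (one of the last four; its "shot" number tells which), for a name from the list of things; names that differ only in an ending like _2 or _b are one class to them, and where a whole thing is asked for, a point or a joint stands for the part that bears it (a point fixed in the world has none). Each returns a list of dicts, best first, with "confidence" (0 to 1); they miss things now and then, are a little off and sometimes report something else, mostly with a low value. They report only what shows in the picture. A call takes as long as a camera call. They do not tell look-alikes from the thing itself.
- search_frame(picture, label): "centre" ([column, row] in pixels, amid what is visible of it).
- pinpoint(picture, label): "centre" ([column, row] in pixels: a listed point, or the origin of a listed thing).
The state is a dict: "t": time; "joints": joint angles; "dq": joint speeds; "joint_efforts": joint torques, N m; "tool_pos": TCP position; "ee_rot": TCP orientation; "force": force on the tool from outside, world axes, zero at the start; "moment": the same for the moment, N m; "grip_width": opening from 0.0 (shut) to 1.0 (fully open); "gripper_force": force on a finger pad.
Only numpy, scipy, OpenCV 4.12 (cv2) and the standard library are available. Lean on these libraries where they do the work, as an engineer would, in place of code of your own. Each camera call takes 0.05 s, during which the arm holds its last target. There are 200 camera calls.

### The job

On the display stand's tray, turn the tall tin lantern so that its paper tag squarely faces the scanner's window, and bring it in until it stands snugly against both of the scanner's bumper posts; then let go. Keep it upright, and never more than a finger's breadth off the tray. It is thin tin: grip it with no more than about 40 N, meet the bumpers softly, and leave the other goods where they are.

Things in the scene. Friction and masses are not known exactly. Their poses are not given: they have to be found in the camera images.
- lantern: Tall black tin lantern, an upright cylinder, diameter 60 mm, height 130 mm, 0.17 to 0.35 kg, loose on the stand's tray in front of the scanner, under the wire shelf. A paper tag is on its side; on the lid a steel ridge (20 x 8 mm, 6 mm high) runs from near the middle to the rim above the tag. Origin: centre of its underside; z up; +x points from the axis through the tag.
- tag (a point): Middle of the paper tag (24 mm wide, 75 mm high) on the lantern's side: 30 mm from the lantern's axis along its +x, 50 mm above its underside.
- scanner: Grey scanner block fixed on the tray, 60 mm deep (x), 90 wide (y), 62 high. Its glass window is on its -x face, towards the stand's open front, often askew. Before it stand two rubber bumper posts, 12 mm thick, 55 mm high, at x = -45, y = -24 and +24 mm. Origin: centre of its underside, on the tray floor; z up; +x points from the window into the block.
- nest (a point): Point on the tray floor where the lantern's origin lies when its side touches both bumper posts: 71.8 mm in front of the scanner's origin (its -x). Same axes as the scanner; with the tag to the window the lantern's +x is along the scanner's +x.
- stand: Green steel two-tier stand fixed on the bench: tray (floor top at 12 mm, x = -190 to +100, y = -160 to +160 mm; rims to 30 mm, 22 at the front) under an open wire shelf (see shelf_edge) on two 16 mm square posts 360 mm high at x = +85, y = -145 and +145. The front (-x), open, faces the robot's left. Origin on the bench, below the scanner; z up; +x to the back.
- shelf_edge (a point): Middle of the wire shelf's front bar: 135 mm before the stand's origin, 320 mm above the bench. Five bars along y, up to 12 mm thick, each 50 mm behind the last, span 145 mm either side. Two side bars along x join them to the posts. The shelf covers the lantern: a gripper must come in below the front bar, leaning.
- gnome: White ceramic gnome figurine, 54 mm diameter, 88 mm high, on the tray beside the scanner, at the stand's +y side. Origin at the centre of its underside. To be left alone.
- jar: Amber glass jar, 52 mm diameter, 65 mm high, on the tray beside the scanner, at the stand's -y side. Origin at the centre of its underside. To be left alone.
- squat_lantern: Squat black tin lantern, 80 mm diameter, 85 mm high, no tag, on the bench far to the robot's right. Origin at the centre of its underside. To be left alone.
- carton: Cardboard carton 150 x 110 x 70 mm on the bench to the robot's left. Origin at the centre of its underside. To be left alone.
Not all that is in view belongs to the job. What is shaped like the lantern but blue or pink is not meant.

How it is judged:
At the end, for the whole second after the job is handed in: The lantern stands upright (within 0.06 rad) and still on the tray, within 3.5 mm each way of where its side touches both bumper posts, and its tag's middle lies on the window side, within 6.5 mm (about 12 degrees of turn) sideways of the scanner's centre line (x of lantern in the frame of nest between -0.0035 and 0.003 m and y of lantern in the frame of nest between -0.0035 and 0.0035 m and y of tag in the frame of scanner between -0.0065 and 0.0065 m and x of tag in the frame of nest above 0.02 m and angle between lantern's own z axis and vertical below 0.06 rad and height (world z) of lantern between 0.009 and 0.016 m and linear speed of lantern below 0.01 m/s).
It fails at once if the lantern is squeezed hard (more than 110 N on it from the fingers, both pads added: about 55 N of grip) (contact force between the fingers and lantern above 110 N).
It fails at once if the lantern is rammed against the scanner (more than 30 N) (contact force between lantern and scanner above 30 N).
It fails at once if the lantern is tipped more than 0.35 rad (angle between lantern's own z axis and vertical above 0.35 rad).
It fails at once if the lantern is lifted more than 30 mm off the tray's floor, or drops off the tray (height (world z) of lantern above 0.042 m or height (world z) of lantern below 0.004 m).
It fails at once if the gnome, jar, squat lantern or carton is moved more than 15 mm (distance of any of gnome, jar, squat_lantern, carton from where it was at the start of the episode above 0.015 m).
It also fails if it takes over 61 s, if anything falls off the work surface, if the arm or the gripper's body presses on something with over 40 N, if the wrist force passes 120 N, or if a joint passes its speed limit or range.

## Working session

There is one attempt and no reset: what is moved stays moved. The work goes in short steps, Python scripts to look and compute and a shell command to move; the robot and the scene stay as the last step left them, time stands still between calls to the robot, and variables do not carry over. Pictures are saved under pics/ and viewed, at most 10 in all, crops included, and the job is handed in when it is done.

```bash
ls; mkdir -p pics; python3 - <<'E'
from workcell import *
import cv2,numpy as np
print(get_state())
for n in("top","side"):
    p=read_camera(n); cv2.imwrite(f"pics/{n}0.png",p["frame"]); print(n,p["intrinsics"].tolist(),p["k1"],np.round(p["T"],4).tolist())
    for l in("lantern","tag","scanner","nest","stand","shelf_edge","gnome","jar"):
        print(l,[(np.round(d["centre"],1).tolist(),round(d["confidence"],2)) for d in search_frame(p,l)[:3]],[(np.round(d["centre"],1).tolist(),round(d["confidence"],2)) for d in pinpoint(p,l)[:3]])
E
```

```text
pics
{'t': 0.0, 'joints': array([-1.38158775e+00,  3.00448870e-01,  1.52158097e+00, -2.17351490e-05,
        1.32068636e+00, -6.66120609e-02]), 'dq': array([ 0.00061905,  0.00072714, -0.00036242,  0.00015725, -0.00050502,
        0.00133787]), 'joint_efforts': array([ 1.61788084e-03, -5.31808913e+01, -3.52738202e+01,  7.08793220e-02,
        2.43961177e-02, -9.20255206e-05]), 'tool_pos': array([ 0.13910317, -0.53182638,  0.18409858]), 'ee_rot': array([-5.60075698e-04,  9.91830122e-01,  1.27564467e-01, -4.49224596e-05]), 'force': array([ 0.42063826,  0.38895839, -0.36787095]), 'moment': array([ 0.03700097, -0.03110242,  0.0218209 ]), 'gripper_force': 0.0, 'grip_width': 0.9968208238503851}
top [[504.36279346427017, 0.0, 326.12427006264335], [0.0, 504.36279346427017, 200.2625670780269], [0.0, 0.0, 1.0]] -0.11694925643366766 [[0.0088, -0.9852, 0.171, 0.2798], [-1.0, -0.008, 0.0055, 0.0148], [-0.0041, -0.1711, -0.9852, 1.8663], [0.0, 0.0, 0.0, 1.0]]
lantern [([284.6, 172.5], 0.85), ([280.0, 204.7], 0.58), ([333.8, 186.7], 0.51)] [([286.3, 176.4], 0.71), ([338.1, 192.0], 0.65), ([283.6, 20
[... 827 characters left out ...]
0.0, 1.0]]
lantern [([283.7, 254.4], 0.93), ([256.4, 242.5], 0.75), ([308.0, 218.2], 0.56)] [([280.5, 268.5], 0.92), ([259.5, 257.1], 0.62), ([338.8, 231.6], 0.3)]
tag [([257.2, 239.8], 0.93), ([281.2, 255.6], 0.91), ([308.4, 217.2], 0.77)] [([260.9, 246.4], 0.94), ([304.7, 219.2], 0.77), ([274.6, 261.0], 0.67)]
scanner [([338.7, 224.5], 0.58)] [([337.8, 229.7], 0.97)]
nest [([339.7, 224.3], 0.83)] [([324.0, 233.7], 0.79)]
stand [([329.2, 230.3], 0.78), ([339.2, 222.5], 0.5)] [([335.9, 229.7], 0.59)]
shelf_edge [([326.3, 221.6], 0.71)] [([307.2, 162.8], 0.66), ([324.8, 213.6], 0.39)]
gnome [([322.9, 206.9], 0.71)] [([320.3, 211.2], 0.66)]
jar [([362.5, 233.6], 0.71)] [([359.0, 239.3], 0.58)]
```

```bash
python3 - <<'E'
import cv2
a=cv2.imread("pics/top0.png")[130:290,230:430];b=cv2.imread("pics/side0.png")[130:290,220:420]
cv2.imwrite("pics/c0.png",cv2.vconcat([cv2.resize(a,(740,296) if 0 else None,fx=3.7,fy=3.7,interpolation=2)]))
cv2.imwrite("pics/c1.png",cv2.resize(b,None,fx=3.7,fy=3.7,interpolation=2))
E
```

```text
(no output)
```

View pics/c0.png

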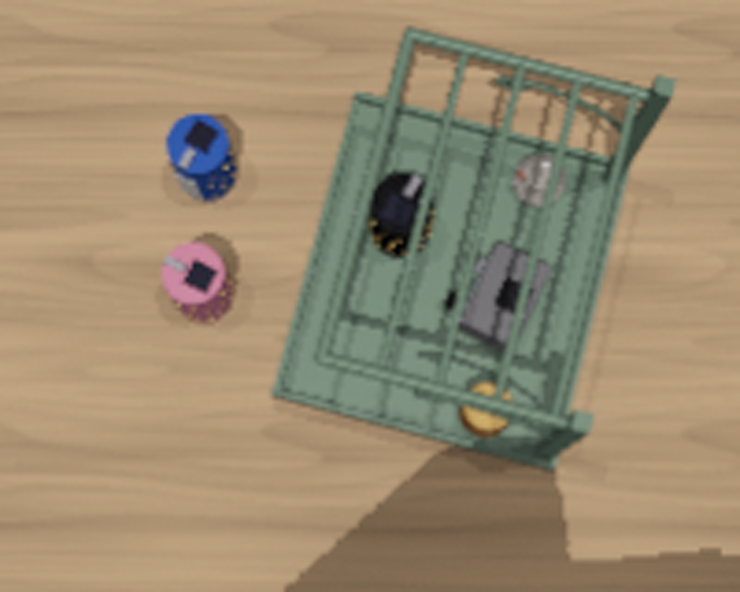

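View pics/c1.png

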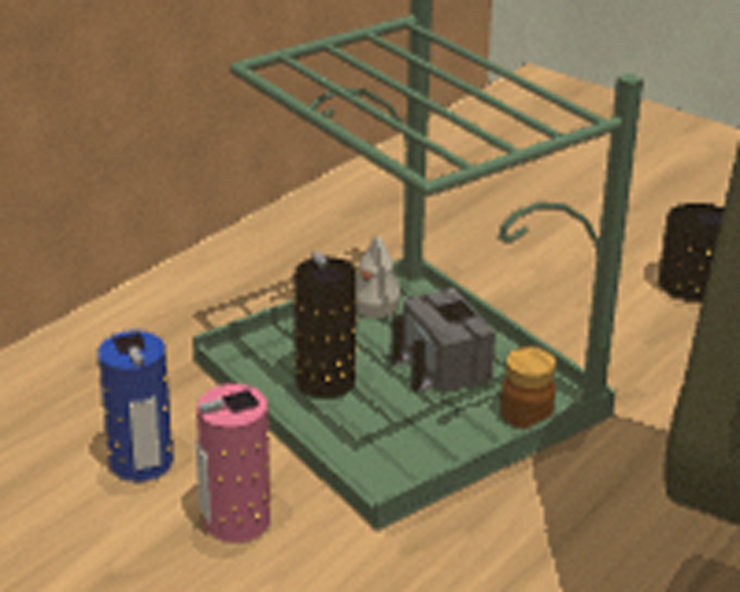

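The top view shows the black lantern at pixel ≈(339,187), inside the stand under the shelf. The blue look-alike is at ≈(284,170) and the pink one at ≈(283,204), both outside on the bench in front. Black, with the ridge and on the tray, matches the description. The side view agrees: black at ≈(308,218), the scanner with its two posts at ≈(340,222). Next I'll measure from the depth clouds.

```bash
cat > h.py <<'E'
from workcell import *
import cv2,numpy as np
from scipy.optimize import least_squares
def und(p,uv):
    K=p["intrinsics"];return cv2.undistortPoints(np.float64(uv).reshape(-1,1,2),K,np.array([p["k1"],0,0,0.])).reshape(-1,2)
def atz(p,uv,z):
    d=np.c_[und(p,uv),np.ones(len(np.float64(uv).reshape(-1,2)))]@p["T"][:3,:3].T;o=p["T"][:3,3]
    return o+d*((z-o[2])/d[:,2])[:,None]
def cloud(p):
    v,u=np.mgrid[:400,:640];n=und(p,np.c_[u.ravel(),v.ravel()]);z=p["z_map"].ravel()
    return ((np.c_[n,np.ones(len(n))]*z[:,None])@p["T"][:3,:3].T+p["T"][:3,3]).reshape(400,640,3)
def proj(p,X):
    X=np.atleast_2d(X);c=(X-p["T"][:3,3])@p["T"][:3,:3];x=c[:,:2]/c[:,2:]
    x=x*(1+p["k1"]*(x**2).sum(1,keepdims=True));K=p["intrinsics"];return x*[K[0,0],K[1,1]]+K[:2,2]
E
python3 - <<'E'
from h import *
np.set_printoptions(precision=4,suppress=True)
P={n:read_camera(n) for n in("top","side")}
for n,p in P.items():
    for l,z in(("scanner",.012),("nest",.012),("stand",0),("shelf_edge",.32),("gnome",.012),("jar",.012),("lantern",.012),("carton",0),("squat_lantern",0)):
        for d in pinpoint(p,l)[:3]: print(n,l,round(d["confidence"],2),atz(p,d["centre"],z)[0])
    C=cloud(p); hsv=cv2.cvtColor(p["frame"],cv2.COLOR_BGR2HSV)
    L=(C[...,2]>.11)&(C[...,2]<.165)&(p["z_map"]>0)
    nl,lab,st,ce=cv2.connectedComponentsWithStats(L.astype(np.uint8))
    for i in range(1,nl):
        if st[i,4]>30: q=C[lab==i]; print(n,"z.11-.165 comp",ce[i],st[i,4],q.mean(0),p["frame"][lab==i].mean(0), q.min(0),q.max(0))
    S=(abs(C[...,2]-.074)<.008)&(p["z_map"]>0)
    nl,lab,st,ce=cv2.connectedComponentsWithStats(S.astype(np.uint8))
    for i in range(1,nl):
        if st[i,4]>25: q=C[lab==i]; print(n,"z.074 comp",ce[i],st[i,4],q.mean(0),p["frame"][lab==i].mean(0), cv2.minAreaRect((q[:,:2]*1000).astype(np.float32)))
E
```

```text
top scanner 0.74 [ 0.568  -0.1193  0.012 ]
top nest 0.86 [ 0.5823 -0.0683  0.012 ]
top stand 0.69 [ 0.5638 -0.1183  0.    ]
top shelf_edge 0.86 [0.6099 0.0144 0.32  ]
top gnome 0.67 [ 0.6844 -0.1556  0.012 ]
top jar 0.57 [ 0.5692 -0.1287  0.012 ]
top jar 0.54 [ 0.4546 -0.1075  0.012 ]
top lantern 0.86 [0.5655 0.1878 0.012 ]
top lantern 0.56 [0.6937 0.1822 0.012 ]
top lantern 0.55 [ 0.6282 -0.0182  0.012 ]
top carton 0.67 [0.5809 0.519  0.    ]
top squat_lantern 0.89 [ 0.4523 -0.4376  0.    ]
top z.11-.165 comp [283.3233 169.0733] 232 [0.6923 0.1771 0.129 ] [135.2284  78.4784  54.9698] [0.6647 0.1495 0.113 ] [0.7231 0.2069 0.1443]
top z.11-.165 comp [337.199  185.2637] 201 [ 0.6329 -0.0137  0.1403] [43.1592 39.6318 39.3383] [ 0.6028 -0.0375  0.1115] [0.6633 0.0081 0.1557]
top z.11-.165 comp [282.1417 203.9958] 240 [0.567  0.1782 0.129 ] [129.4    110.7    159.7458] [0.5383 0.1502 0.1111] [0.5968 0.2076 0.1403]
top z.11-.165 comp [125.5553 308.2075] 506 [0.196  0.7217 0.1134] [ 71.6996  94.5415 157.0296] [0.1278 0.6504 0.11  ] [0.2632 0.7883 0.1236]
top z.11-.165 comp [489.0745 388.478
[... 5354 characters left out ...]
9.3333 92.4348 95.1739] ((685.4713134765625, 190.6938934326172), (60.444374084472656, 35.07746124267578), 50.172035217285156)
side z.074 comp [282.9737 257.4737] 76 [0.5581 0.1951 0.074 ] [ 81.2105  83.1974 129.2105] ((563.2356567382812, 190.0665740966797), (61.64719009399414, 34.97859573364258), 48.574527740478516)
side z.074 comp [192.3852 314.8678] 1838 [0.5824 0.5158 0.0699] [ 74.5365 114.8961 157.6284] ((586.3994750976562, 513.2713623046875), (153.7449188232422, 112.62834167480469), 15.16584587097168)
side z.074 comp [483.2693 323.7471] 427 [-0.0207  0.0525  0.0733] [33.6159 49.5059 52.9672] ((-20.8720703125, 42.19694137573242), (194.6102752685547, 94.6195068359375), 21.394399642944336)
```

```bash
cat >> h.py <<'E'
def pts(p,c,r,z0,z1):
    C=cloud(p).reshape(-1,3);m=(p["z_map"].ravel()>0)&(np.hypot(C[:,0]-c[0],C[:,1]-c[1])<r)&(C[:,2]>z0)&(C[:,2]<z1);return C[m],np.flatnonzero(m)
def sdf(a,Q):
    c,s=np.cos(a[2]),np.sin(a[2]);d=Q[:,:2]-a[:2];x=d@[c,s];y=d@[-s,c];z=Q[:,2]-.012
    q=np.abs(np.c_[x,y,z-.031])-[.03,.045,.031];b=np.linalg.norm(np.maximum(q,0),axis=1)+np.minimum(q.max(1),0)
    o=[b]
    for w in(-.024,.024):
        k=np.c_[np.hypot(x+.045,y-w)-.006,np.abs(z-.0275)-.0275];o.append(np.linalg.norm(np.maximum(k,0),axis=1)+np.minimum(k.max(1),0))
    return np.min(o,0)
def fit_scanner(p,a0):
    Q,_=pts(p,(a0[0],a0[1]),.075,.02,.08)
    f=least_squares(lambda a:sdf(a,Q),a0,loss="soft_l1",f_scale=.002,x_scale=[.01,.01,.1]);return f.x,len(Q),np.median(abs(f.fun)) 
def fit_lantern(p,c0):
    Q,i=pts(p,c0,.042,.025,.144)
    def r(a):
        k=np.c_[np.hypot(*(Q[:,:2]-a).T)-.03,Q[:,2]-.142];return np.linalg.norm(np.maximum(k,0),axis=1)+np.minimum(k.max(1),0)
    f=least_squares(r,c0,loss="soft_l1",f_scale=.002);c=f.x
    R,i=pts(p,c,.034,.145,.153)
    d=(R[:,:2]-c).mean(0) if len(R) else np.zeros(2)
    return c,np.median(abs(f.fun)),len(R),np.hypot(*d),np.degrees(np.arctan2(d[1],d[0]))
E
python3 - <<'E'
from h import *
np.set_printoptions(precision=4,suppress=True)
for n in("top","side"):
  for k in range(2):
    p=read_camera(n)
    for y in(-95,-115): print(n,"scanner",*fit_scanner(p,np.array([.566,-.118,np.radians(y)])))
    print("lantern",*fit_lantern(p,np.array([.635,-.012])))
big=cv2.resize(p["frame"][170:250,270:380],None,fx=7,fy=7,interpolation=2)
p=read_camera("top");b2=cv2.resize(p["frame"][160:225,310:400],None,fx=7,fy=7,interpolation=2)
cv2.imwrite("pics/c2.png",big);cv2.imwrite("pics/c3.png",b2)
E
```

```text
top scanner [ 0.5609 -0.1221 -1.9684] 398 0.0024055258782299943
top scanner [ 0.5609 -0.1221 -1.9684] 398 0.0024055258782299943
lantern [ 0.6343 -0.0186] 0.0010163863397061462 45 0.0015732961412694385 69.67609811493645
top scanner [ 0.5596 -0.1217 -2.0091] 397 0.002255858485373727
top scanner [ 0.5596 -0.1217 -2.0091] 397 0.002255858485373727
lantern [ 0.6346 -0.0184] 0.0010141375825542254 49 0.004056006494828413 127.59599482317728
side scanner [ 0.5659 -0.1205 -2.0091] 558 0.0011827324886891852
side scanner [ 0.5659 -0.1205 -2.0095] 558 0.0011920281627865355
lantern [ 0.64   -0.0182] 0.0012143254547237695 14 0.008705589143555698 -18.287248659984293
side scanner [ 0.5655 -0.1204 -2.0082] 556 0.0011613813340502488
side scanner [ 0.5655 -0.1204 -2.0082] 556 0.0011613813340502488
lantern [ 0.6398 -0.0182] 0.0011658150164099417 17 0.00557918480557238 -19.448979549903424
```

View pics/c3.png

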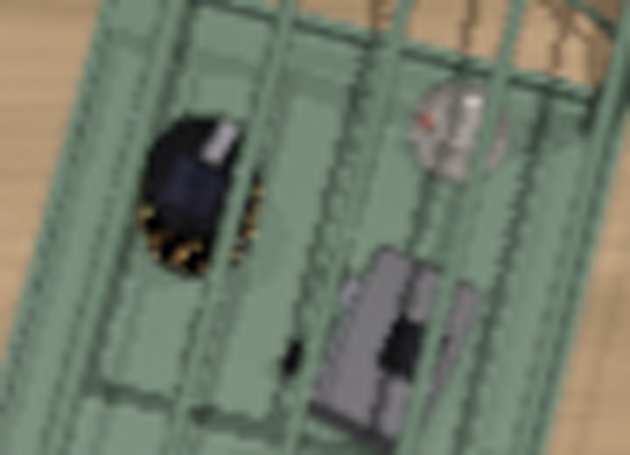

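The crop confirms the black lantern at pixel ≈(339,186), with its grey ridge pointing up-right at ≈(341,180). The askew scanner is at ≈(363,211). Both cameras give the same lantern-to-scanner offset. I'll start the transit and use the joint readings to identify the kinematics.

```bash
python3 -m pendant '[0.25,-0.25,-0.25,0.01,0,0,1, 0.5,-0.5,-0.5,0.02,0,0,1, 0.75,-0.75,-0.75,0.03,0,0,1, 1,-1,-1,0.04,0,0,1, 1,-1,-1,0.05,0,0,1, 1,-1,-1,0.05,0,0,1, 1,-1,-1,0.05,0,0,1, 1,-1,-1,0.05,0,0,1]' 20
python3 - <<'E'
from h import *
s=get_state();print(s["joints"],s["tool_pos"],s["ee_rot"])
# ridge direction from colour
for n,(u0,u1,v0,v1) in(("top",(328,350,172,200)),("side",(295,320,195,210))):
    p=read_camera(n);hsv=cv2.cvtColor(p["frame"],cv2.COLOR_BGR2HSV)[v0:v1,u0:u1]
    m=(hsv[...,2]>105)&(hsv[...,1]<60);v,u=np.nonzero(m);w=atz(p,np.c_[u+u0,v+v0],.147)
    c=fit_lantern(p,np.array([.636,-.018]))[0]
    d=w[:,:2]-c;k=np.hypot(*d.T)<.034;d=d[k];e=d.mean(0);print(n,c,len(d),e,np.hypot(*e),np.degrees(np.arctan2(e[1],e[0])))
E
```

```text
t: 3.95
tool_pos: [0.2247, -0.3857, 0.3046]
ee_rot: [-0.155, 0.98, 0.126, -0.02]
force: [-0.5, 0.7, 0.9]
grip_width: 0.999
gripper_force: 0.0
[-1.15730351  0.20461744  1.39720498  0.05054421  1.84932006  0.16446956] [ 0.22465834 -0.38567498  0.30456275] [-0.15486443  0.97969681  0.12576137 -0.0198808 ]
top [ 0.63465099 -0.01886953] 64 [ 0.00615061 -0.01379236] 0.015101624096858925 -65.96583803550725
side [ 0.64011166 -0.01820311] 6 [ 0.01605744 -0.0115537 ] 0.019782049900891583 -35.735899833071294
```

```bash
cat > kin.py <<'E'
import numpy as np
from scipy.spatial.transform import Rotation as R
def fk(q,L,s4=1,s6=1):
    d1,L1,L2,L3=L[:4]
    A=R.from_euler("z",q[0])*R.from_euler("y",q[1]);p=np.array([0,0,d1])+A.apply([0,0,L1]);e=p
    A=A*R.from_euler("y",q[2]);p=p+A.apply([0,0,L2]);w=p
    A=A*R.from_euler("z",s4*q[3])*R.from_euler("y",q[4]);p=p+A.apply([0,0,L3]);A=A*R.from_euler("z",s6*q[5]);return p,A,e,w
E
python3 - <<'E'
from kin import *
from scipy.optimize import least_squares
D=[([-1.38158775,.30044887,1.52158097,-2.17e-5,1.32068636,-.06661206],[.13910317,-.53182638,.18409858],[-5.6e-4,.99183,.1275645,-4.5e-5]),
([-1.15730351,.20461744,1.39720498,.05054421,1.84932006,.16446956],[.22465834,-.38567498,.30456275],[-.15486443,.97969681,.12576137,-.0198808])]
for s4 in(1,-1):
  for s6 in(1,-1):
    for q,p,o in D:
        A=fk(q,[.3,.4,.4,.2],s4,s6)[1];O=R.from_quat([o[1],o[2],o[3],o[0]]);print(s4,s6,(A.inv()*O).as_rotvec())
    f=least_squares(lambda L:np.r_[[fk(q,L,s4,s6)[0]-p for q,p,o in D]].ravel(),[.3,.4,.4,.2]);print(f.x,f.fun)
E
```

```text
1 1 [ 6.59335811e-08 -2.58930520e-07  1.57079622e+00]
1 1 [-8.92757033e-09  2.26794088e-09  1.57079634e+00]
[0.59639402 0.10411697 0.53678429 0.3871527 ] [-0.03560774 -0.00866505 -0.00884809 -0.03073773 -0.00946519  0.00884809]
1 -1 [ 4.77163038e-08 -2.58221393e-07  1.43757210e+00]
1 -1 [-9.65061507e-09  8.15536031e-10  1.89973546e+00]
[0.59639402 0.10411697 0.53678429 0.3871527 ] [-0.03560774 -0.00866505 -0.00884809 -0.03073773 -0.00946519  0.00884809]
-1 1 [ 3.52166142e-05 -3.10130498e-05  1.57078548e+00]
-1 1 [-0.0625644   0.08746451  1.54166155]
[-0.46197103  0.85802453  0.30099816  0.08350822] [-0.03652426 -0.00382645  0.01518264 -0.04765413 -0.02781198 -0.01518264]
-1 -1 [ 3.25047719e-05 -3.27152748e-05  1.43756136e+00]
-1 -1 [-0.07987844  0.07987843  1.87025058]
[-0.46197103  0.85802453  0.30099816  0.08350822] [-0.03652426 -0.00382645  0.01518264 -0.04765413 -0.02781198 -0.01518264]
```

```bash
cat > kin.py <<'E'
import numpy as np
from scipy.spatial.transform import Rotation as R
from scipy.optimize import least_squares
lo=np.array([-3.03,-.79,.23,-1.04,0,-2.55]);hi=np.array([3.03,2.21,2.52,4.18,3.07,2.55])
L0=[.3,.4,.4,.2,0.,0.]
def fk(q,L):
    d1,L1,L2,L3,ox,oy=L
    A=R.from_euler("z",q[0]);b=A.apply([ox,oy,0]);A=A*R.from_euler("y",q[1]);p=b+[0,0,d1]+A.apply([0,0,L1]);e=p
    A=A*R.from_euler("y",q[2]);p=p+A.apply([0,0,L2]);w=p
    A=A*R.from_euler("z",q[3])*R.from_euler("y",q[4]);p=p+A.apply([0,0,L3]);return p,A*R.from_euler("z",q[5]+np.pi/2),e,w
def rq(o): return R.from_quat([o[1],o[2],o[3],o[0]])
def ori(phi,th,s=1):  # heading, lean below horizontal (deg)
    f,t=np.radians([phi,th]);z=np.array([np.cos(f)*np.cos(t),np.sin(f)*np.cos(t),-np.sin(t)]);y=s*np.array([-np.sin(f),np.cos(f),0]);return R.from_matrix(np.c_[np.cross(y,z),y,z])
def ik(P,O,L,q0):
    best=None
    for k in range(6):
        g=np.clip(q0+np.random.default_rng(k).normal(0,.5*(k>0),6),lo+.01,hi-.01)
        f=least_squares(lambda q:np.r_[fk(q,L)[0]-P,.3*(fk(q,L)[1].inv()*O).as_rotvec()],g,bounds=(lo,hi))
        if best is None or f.cost<best.cost: best=f
    return best.x,best.cost**.5
def rows(cur_p,cur_R,P,O):
    return np.round(cur_R.inv().apply(P-cur_p)/.12,3),np.round((cur_R.inv()*O).as_rotvec()/(2*np.pi),4)
D=[([-1.38158775,.30044887,1.52158097,-2.17e-5,1.32068636,-.06661206],[.13910317,-.53182638,.18409858]),
([-1.15730351,.20461744,1.39720498,.05054421,1.84932006,.16446956],[.22465834,-.38567498,.30456275])]
def fitL(D): 
    return least_squares(lambda L:np.r_[[fk(q,L)[0]-p for q,p in D]].ravel(),L0)
E
python3 - <<'E'
from kin import *
f=fitL(D);print(f.x,f.fun)
from workcell import get_state
s=get_state();p,A=s["tool_pos"],rq(s["ee_rot"])
for s_ in(1,-1):
    for ph in(-60,-90,-120,-150):
        O=ori(ph,45,s_); c=np.array([.637,-.018,.11]); P=c+O.apply([0,0,.019]); q,e=ik(P,O,f.x,np.array(s["joints"])+[1.3,0,0,0,0,0]);print(s_,ph,np.round(q,2),round(e,4),np.round(fk(q,f.x)[3],2))
P=np.array([.29,-.23,.42]);print(rows(p,A,P,A))
E
```

```text
[0.27290669 0.32978549 0.45207535 0.29143517 0.01334247 0.03659999] [-1.06034487e-10 -1.19622090e-10 -4.87843099e-11 -7.09970416e-11
  1.14955434e-10 -5.38221134e-10]
1 -60 [ 0.2   0.55  1.62 -0.97  0.95  0.26] 0.0 [0.54 0.15 0.3 ]
1 -90 [ 0.21  0.81  1.21 -0.78  1.4   0.47] 0.0 [0.64 0.17 0.3 ]
1 -120 [ 0.15  1.12  0.71 -0.61  1.82  0.68] 0.0 [0.73 0.15 0.3 ]
1 -150 [ 0.05  1.39  0.23 -0.41  2.18  0.97] 0.0098 [0.79 0.08 0.31]
-1 -60 [ 0.26  0.57  1.66 -1.04  0.97 -2.55] 0.0497 [0.52 0.18 0.27]
-1 -90 [ 0.23  0.79  1.28 -0.83  1.36 -2.55] 0.0194 [0.62 0.19 0.29]
-1 -120 [ 0.15  1.12  0.71 -0.61  1.82 -2.47] 0.0 [0.73 0.15 0.3 ]
-1 -150 [ 0.05  1.39  0.23 -0.41  2.18 -2.17] 0.0098 [0.79 0.08 0.31]
(array([ 0.854, -1.359, -0.569]), array([0., 0., 0.]))
```

```bash
python3 - <<'E'
from kin import *
from workcell import get_state
s=get_state();p,A=s["tool_pos"],rq(s["ee_rot"]);L=fitL(D).x;q=np.array(s["joints"])
O0=R.from_euler("x",np.pi)
for P,O in(([.30,-.26,.40],A),([.36,-.10,.45],ori(-60,75)),([.46,.08,.46],ori(-60,60)),([.54,.17,.36],ori(-65,45)),([.6,.065,.2],ori(-65,45))):
    P=np.array(P);q,e=ik(P,O,L,q);r=rows(p,A,P,O);print(r,np.round(q,2),round(e,4),np.round(fk(q,L)[3],2),(A.inv()*O).magnitude()*57.3);p,A=P,O
E
```

```text
(array([ 0.872, -1.058, -0.492]), array([0., 0., 0.])) [-0.9   0.04  1.36  0.14  2.02  0.46] 0.0 [ 0.32 -0.35  0.68] 0.0
(array([ 0.821, -1.236, -0.037]), array([-0.0731, -0.075 , -0.2854])) [-0.22 -0.36  1.6  -0.19  1.73 -0.79] 0.0 [ 0.32 -0.03  0.73] 109.46352760002617
(array([ 0.831,  1.472, -0.309]), array([-0.    , -0.0417,  0.    ])) [ 0.41 -0.04  1.37 -0.53  1.73 -0.22] 0.0 [0.39 0.21 0.71] 15.001104920891272
(array([0.69 , 0.952, 0.564]), array([ 0.0085, -0.0416,  0.0111])) [ 0.6   0.34  1.27 -0.78  1.66  0.15] 0.0 [0.45 0.36 0.57] 15.808030874505206
(array([0.233, 0.083, 1.653]), array([0., 0., 0.])) [ 0.39  0.43  1.52 -0.83  1.28  0.25] 0.0 [0.51 0.25 0.41] 0.0
```

```bash
python3 -m pendant '[0.2,-0.2,-0.2,0,0,-0.02,1, 0.4,-0.4,-0.4,-0.01,-0.01,-0.04,1, 0.6,-0.6,-0.5,-0.02,-0.02,-0.06,1, 0.8,-0.8,-0.6,-0.03,-0.03,-0.09,1, 0.9,-1,-0.6,-0.04,-0.04,-0.12,1, 0.9,-1,-0.6,-0.04,-0.04,-0.15,1, 0.9,-1,-0.6,-0.04,-0.04,-0.16,1, 0.9,-1,-0.6,-0.04,-0.04,-0.16,1]'
cat > nx.py <<'E'
import sys,json
from kin import *
from workcell import get_state
def nx(*T):
    s=get_state();p,A=s["tool_pos"],rq(s["ee_rot"]);q=np.array(s["joints"]);L=fitL(D).x
    print("t",s["t"],"q",np.round(q,2),"fkerr",np.round(fk(q,L)[0]-p,4))
    for P,O in T:
        P=np.array(P);q,e=ik(P,O,L,q);r=rows(p,A,P,O);print(*r,np.round(q,2),round(e,4),np.round(fk(q,L)[3],2));p,A=P,O
E
python3 -c "
from nx import *
nx(([.36,-.08,.45],ori(-60,75)),([.46,.10,.46],ori(-60,60)))"
```

```text
t: 5.05
tool_pos: [0.3059, -0.2694, 0.4105]
ee_rot: [-0.01, 0.8, 0.599, -0.045]
force: [-0.0, -0.3, 0.4]
grip_width: 0.996
gripper_force: 0.0
t 5.05 q [-0.75 -0.07  1.42 -0.09  1.82 -0.49] fkerr [ 0.0111 -0.0104 -0.0016]
[ 1.618 -0.039 -0.425] [-0.0312 -0.0349 -0.126 ] [-0.16 -0.37  1.6  -0.21  1.74 -0.73] 0.0 [ 0.32 -0.01  0.73]
[ 0.831  1.472 -0.309] [-0.     -0.0417  0.    ] [ 0.45 -0.02  1.34 -0.53  1.74 -0.19] 0.0 [0.39 0.23 0.71]
```

```bash
python3 -m pendant '[0.2,0,-0.1,0,0,-0.02,1, 0.4,0,-0.2,-0.01,-0.01,-0.04,1, 0.6,0,-0.3,-0.02,-0.02,-0.06,1, 0.8,0,-0.4,-0.03,-0.03,-0.09,1, 1,0,-0.4,-0.03,-0.035,-0.12,1, 1,0,-0.4,-0.03,-0.035,-0.126,1, 1,0,-0.4,-0.03,-0.035,-0.126,1, 1,0,-0.4,-0.03,-0.035,-0.126,1]'
python3 -c "
from nx import *
nx(([.45,.06,.46],ori(-60,60)),([.55,.17,.36],ori(-65,45)))"
```

```text
t: 6.05
tool_pos: [0.3436, -0.1529, 0.4508]
ee_rot: [0.11, 0.497, 0.858, -0.068]
force: [-0.1, 0.5, -0.1]
grip_width: 1.001
gripper_force: 0.0
t 6.05 q [-0.39 -0.28  1.53 -0.16  1.69 -0.95] fkerr [ 0.0287 -0.0118  0.0013]
[ 1.04   1.65  -0.366] [-0.0012 -0.0422 -0.0001] [ 0.37 -0.1   1.42 -0.52  1.71 -0.26] 0.0 [0.38 0.19 0.71]
[0.743 1.18  0.533] [ 0.0085 -0.0416  0.0111] [ 0.59  0.37  1.24 -0.78  1.66  0.13] 0.0 [0.46 0.36 0.57]
```

```bash
python3 -m pendant '[0.13,0.2,-0.05,0,-0.01,0,1, 0.26,0.4,-0.1,0,-0.02,0,1, 0.4,0.6,-0.15,0,-0.03,0,1, 0.55,0.8,-0.2,0,-0.04,0,1, 0.65,1,-0.25,0,-0.04,0,1, 0.65,1,-0.25,0,-0.04,0,1, 0.65,1,-0.25,0,-0.04,0,1, 0.65,1,-0.25,0,-0.04,0,1]'
python3 - <<'E'
from nx import *
s=get_state();print(repr(s["joints"]),s["tool_pos"])
D+=[([-.75,-.07,1.42,-.09,1.82,-.49],[.3059,-.2694,.4105]),([-.39,-.28,1.53,-.16,1.69,-.95],[.3436,-.1529,.4508]),(s["joints"],s["tool_pos"])]
def fk2(q,L):
    d1,L1,L2,L3,ox,oy,ex,bx,by=L
    A=R.from_euler("z",q[0]);p=A.apply([ox,oy,0])+[bx,by,d1];A=A*R.from_euler("y",q[1]);p=p+A.apply([0,0,L1])
    A=A*R.from_euler("y",q[2]);p=p+A.apply([ex,0,L2]);A=A*R.from_euler("z",q[3])*R.from_euler("y",q[4]);return p+A.apply([0,0,L3])
for mask in([1]*6+[0,0,0],[1]*7+[0,0],[1]*6+[0,1,1],[1]*4+[0,0,0,1,1],[1]*9):
    m=np.array(mask);f=least_squares(lambda L:np.r_[np.ravel([fk2(q,L*m)-p for q,p in D]),1e-4*(L-[.3,.4,.4,.2,0,0,0,0,0])],[.3,.4,.4,.2,0,0,0,0,0]);print(mask,np.round(f.x*m,4),np.abs(f.fun[:15]).max())
E
```

```text
t: 7.05
tool_pos: [0.4059, -0.0215, 0.4592]
ee_rot: [0.217, 0.484, 0.838, -0.129]
force: [-0.1, 0.8, -0.5]
grip_width: 1.0
gripper_force: 0.0
array([ 0.19225065, -0.22014898,  1.52446181, -0.48425566,  1.65360991,
       -0.41707   ]) [ 0.40585185 -0.02146239  0.45923259]
[1, 1, 1, 1, 1, 1, 0, 0, 0] [ 0.2139  0.3853  0.4516  0.2862 -0.0006  0.0357  0.      0.      0.    ] 0.002402562154817489
[1, 1, 1, 1, 1, 1, 1, 0, 0] [ 0.22    0.4272  0.4481  0.2915 -0.001   0.0364  0.0427  0.      0.    ] 0.0018609946254625753
[1, 1, 1, 1, 1, 1, 0, 1, 1] [ 0.2047  0.3857  0.4521  0.2771 -0.0052  0.0321  0.      0.0055 -0.0011] 0.00207413576057619
[1, 1, 1, 1, 0, 0, 0, 1, 1] [ 0.1314  0.4368  0.4428  0.2514 -0.      0.      0.      0.0308  0.0192] 0.01047294733282933
[1, 1, 1, 1, 1, 1, 1, 1, 1] [ 0.2159  0.4204  0.4488  0.2882 -0.002   0.0351  0.035   0.0016  0.    ] 0.0019458284272957371
```

```bash
sed -i 's/^def fitL(D):.*/class _F: x=np.array([.2139,.3853,.4516,.2862,0,.0357])\ndef fitL(D): return _F/; $d' kin.py; python3 - <<'E'
from nx import *
L=fitL(0).x;q0=np.array([.2,.8,1.2,-.8,1.4,.5])
for c in([.637,-.0185,.112],[.594,-.056,.112]):
  for th in(45,50):
    for ph in(-60,-75,-90,-105,-120,-135):
      O=ori(ph,th);q,e=ik(np.array(c)+O.apply([0,0,.019]),O,L,q0);print(c,th,ph,np.round(q,2),round(e,4),np.round(fk(q,L)[2],2),np.round(fk(q,L)[3],2))
nx(([.47,.09,.46],ori(-65,52)),([.56,.17,.36],ori(-65,45)),([.598,.065,.204],ori(-65,45)))
E
```

```text
[0.637, -0.0185, 0.112] 45 -60 [ 0.2   0.5   1.66 -0.97  0.95  0.25] 0.0 [0.17 0.07 0.55] [0.54 0.15 0.3 ]
[0.637, -0.0185, 0.112] 45 -75 [ 0.21  0.61  1.49 -0.87  1.17  0.37] 0.0 [0.21 0.08 0.53] [0.59 0.16 0.3 ]
[0.637, -0.0185, 0.112] 45 -90 [ 0.21  0.72  1.31 -0.78  1.38  0.47] 0.0 [0.24 0.09 0.5 ] [0.64 0.17 0.3 ]
[0.637, -0.0185, 0.112] 45 -105 [ 0.18  0.84  1.12 -0.69  1.59  0.58] 0.0 [0.27 0.09 0.47] [0.69 0.16 0.3 ]
[0.637, -0.0185, 0.112] 45 -120 [ 0.15  0.95  0.92 -0.6   1.78  0.7 ] 0.0 [0.31 0.08 0.44] [0.73 0.15 0.3 ]
[0.637, -0.0185, 0.112] 45 -135 [ 0.1   1.07  0.72 -0.5   1.96  0.84] 0.0 [0.33 0.07 0.4 ] [0.77 0.12 0.3 ]
[0.637, -0.0185, 0.112] 50 -60 [ 0.17  0.49  1.64 -0.85  0.94  0.14] 0.0 [0.17 0.07 0.55] [0.55 0.13 0.32]
[0.637, -0.0185, 0.112] 50 -75 [ 0.19  0.59  1.49 -0.78  1.15  0.29] 0.0 [0.2  0.07 0.53] [0.59 0.15 0.32]
[0.637, -0.0185, 0.112] 50 -90 [ 0.18  0.69  1.32 -0.71  1.35  0.42] 0.0 [0.24 0.08 0.51] [0.64 0.15 0.32]
[0.637, -0.0185, 0.112] 50 -105 [ 0.16  0.8   1.15 -0.63  1.54  0.56] 0.0 [0.27 0.08 0.48] [0.68 0.15 0.32]
[0.637, -0.0185, 0.112] 50
[... 1152 characters left out ...]
4, -0.056, 0.112] 50 -105 [ 0.12  0.68  1.35 -0.65  1.45  0.57] 0.0 [0.24 0.06 0.51] [0.64 0.11 0.32]
[0.594, -0.056, 0.112] 50 -120 [ 0.08  0.77  1.19 -0.56  1.61  0.71] 0.0 [0.26 0.06 0.49] [0.68 0.09 0.32]
[0.594, -0.056, 0.112] 50 -135 [ 0.04  0.86  1.05 -0.46  1.77  0.86] 0.0 [0.29 0.05 0.47] [0.72 0.07 0.32]
t 7.05 q [ 0.19 -0.22  1.52 -0.48  1.65 -0.42] fkerr [ 0.0006  0.0017 -0.0002]
[ 0.464  0.926 -0.274] [ 0.0066 -0.0243  0.0119] [ 0.49  0.06  1.32 -0.68  1.75 -0.08] 0.0 [0.4  0.25 0.69]
[0.739 0.961 0.48 ] [-0.     -0.0194 -0.    ] [ 0.58  0.37  1.23 -0.78  1.65  0.12] 0.0 [0.47 0.35 0.56]
[ 0.264 -0.083  1.575] [0. 0. 0.] [ 0.39  0.39  1.55 -0.83  1.28  0.24] 0.0 [0.51 0.25 0.41]
```

```bash
python3 -m pendant '[0.1,0.2,-0.05,0,0,0,1, 0.2,0.4,-0.1,0,-0.01,0.01,1, 0.3,0.6,-0.15,0,-0.02,0.01,1, 0.4,0.8,-0.2,0,-0.02,0.01,1, 0.45,0.95,-0.25,0,-0.02,0.01,1, 0.45,0.95,-0.25,0.005,-0.025,0.01,1, 0.45,0.95,-0.25,0.005,-0.025,0.01,1, 0.45,0.95,-0.25,0.005,-0.025,0.01,1]' && python3 -c "
from nx import *
nx(([.56,.16,.35],ori(-72,45)),(np.array([.637,-.0185,.112])-.10*ori(-72,45).apply([0,0,1]),ori(-72,45)))"
```

```text
t: 8.05
tool_pos: [0.4737, 0.0892, 0.4583]
ee_rot: [0.278, 0.501, 0.801, -0.173]
force: [0.0, -0.0, -0.2]
grip_width: 1.001
gripper_force: 0.0
t 8.05 q [ 0.49  0.04  1.34 -0.68  1.74 -0.09] fkerr [-0.0056 -0.0003 -0.0011]
[0.729 0.903 0.577] [ 0.0149 -0.0188  0.0163] [ 0.56  0.42  1.18 -0.77  1.72  0.19] 0.0 [0.5  0.35 0.55]
[0.262 0.151 1.71 ] [0. 0. 0.] [ 0.35  0.49  1.46 -0.81  1.33  0.3 ] 0.0 [0.55 0.24 0.39]
```

```bash
python3 -m pendant '[0.15,0.2,0.1,0,0,0,1, 0.3,0.4,0.2,0.01,-0.01,0.01,1, 0.45,0.6,0.35,0.01,-0.015,0.01,1, 0.6,0.8,0.5,0.015,-0.019,0.016,1, 0.73,0.9,0.58,0.015,-0.019,0.016,1, 0.73,0.9,0.58,0.015,-0.019,0.016,1, 0.73,0.9,0.58,0.015,-0.019,0.016,1, 0.73,0.9,0.58,0.015,-0.019,0.016,1]' && python3 -c "
from nx import *
nx((np.array([.637,-.0185,.112])-.12*ori(-72,45).apply([0,0,1]),ori(-72,45)),(np.array([.637,-.0185,.112])+.019*ori(-72,45).apply([0,0,1]),ori(-72,45)))"
```

```text
t: 9.05
tool_pos: [0.5597, 0.16, 0.351]
ee_rot: [0.31, 0.542, 0.748, -0.225]
force: [0.9, 1.1, -0.3]
grip_width: 0.998
gripper_force: 0.0
t 9.05 q [ 0.56  0.39  1.21 -0.77  1.72  0.2 ] fkerr [-0.0087 -0.0023  0.0012]
[0.268 0.151 1.549] [0.0003 0.0001 0.0001] [ 0.38  0.48  1.44 -0.8   1.37  0.29] 0.0 [0.55 0.25 0.4 ]
[0.    0.    1.158] [0. 0. 0.] [ 0.21  0.59  1.53 -0.89  1.13  0.34] 0.0 [0.58 0.16 0.3 ]
```

```bash
python3 -m pendant '[0.05,0.05,0.2,0,0,0,1, 0.1,0.1,0.4,0,0,0,1, 0.2,0.1,0.6,0,0,0,1, 0.27,0.15,0.8,0,0,0,1, 0.27,0.15,1,0,0,0,1, 0.27,0.15,1,0,0,0,1, 0.27,0.15,1,0,0,0,1, 0.27,0.15,1,0,0,0,1]' && python3 -m pendant '[0,0,0.1,0,0,0,1, 0,0,0.2,0,0,0,1, 0,0,0.3,0,0,0,1, 0,0,0.4,0,0,0,1, 0,0,0.5,0,0,0,1, 0,0,0.6,0,0,0,1, 0,0,0.7,0,0,0,1, 0,0,0.7,0,0,0,1]' && python3 - <<'E'
from nx import *
from h import *
O=ori(-72,45)
nx((np.array([.637,-.0185,.112])+.019*O.apply([0,0,1]),O))
p=read_camera("side");t=read_camera("top")
a=cv2.resize(p["frame"][150:250,230:370],None,fx=4,fy=4,interpolation=2);b=cv2.resize(t["frame"][130:230,290:350],None,fx=4,fy=4,interpolation=2)
cv2.imwrite("pics/d0.png",cv2.hconcat([a,b]))
E
```

```text
t: 10.05
tool_pos: [0.5962, 0.1075, 0.2428]
ee_rot: [0.31, 0.542, 0.748, -0.225]
force: [-0.3, 0.2, 0.3]
grip_width: 0.998
gripper_force: 0.0
t: 11.05
tool_pos: [0.6144, 0.0496, 0.1817]
ee_rot: [0.309, 0.542, 0.748, -0.226]
force: [0.2, -0.3, 0.9]
grip_width: 1.002
gripper_force: 0.0
t 11.05 q [ 0.36  0.5   1.46 -0.82  1.33  0.31] fkerr [-0.0003  0.0029 -0.0014]
[-0.01   0.005  0.991] [-0.0002  0.0003  0.0005] [ 0.21  0.59  1.53 -0.89  1.13  0.34] 0.0 [0.58 0.16 0.3 ]
```

View pics/d0.png

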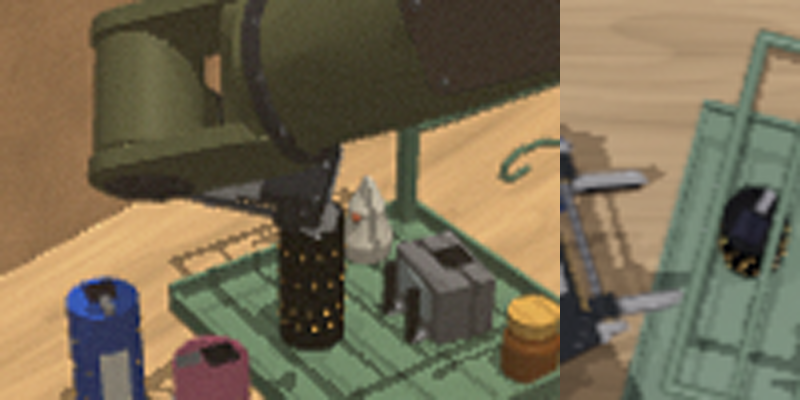

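The side view shows the gripper leaning in under the shelf in front of the lantern, crop ≈(310,200). The top view shows the finger tips, crop ≈(655,175) and (685,295), on either side of the lantern's line, ≈(755,235). Next: insert and close.

```bash
python3 -m pendant '[0,0,0.12,0,0,0,1, 0,0,0.24,0,0,0,1, 0,0,0.36,0,0,0,1, 0,0,0.5,0,0,0,1, 0,0,0.64,0,0,0,1, 0,0,0.78,0,0,0,1, 0,0,0.9,0,0,0,1, 0,0,0.99,0,0,0,1]' && python3 -m pendant '[0,0,0,0,0,0,0.7, 0,0,0,0,0,0,0.67, 0,0,0,0,0,0,0.65, 0,0,0,0,0,0,0.6, 0,0,0,0,0,0,0.55, 0,0,0,0,0,0,0.5, 0,0,0,0,0,0,0.5, 0,0,0,0,0,0,0.5]' 25
```

```text
t: 12.15
tool_pos: [0.6407, -0.0305, 0.0978]
ee_rot: [0.31, 0.542, 0.748, -0.226]
force: [0.2, 0.5, 0.3]
grip_width: 1.004
gripper_force: 0.0
t: 13.15
tool_pos: [0.6408, -0.0297, 0.0989]
ee_rot: [0.31, 0.542, 0.748, -0.226]
force: [0.8, 1.3, 3.1]
grip_width: 0.629
gripper_force: 25.0
```

```bash
cat > rot.py <<'E'
from nx import *
def rot(total,off=(0,0,0),g=.019,n=8,start=0):
    s=get_state();p,A=s["tool_pos"],rq(s["ee_rot"]);c=p-A.apply([0,0,g])
    for k in range(1,n+1):
        f=max(0,(k-start)/(n-start));W=R.from_euler("z",np.radians(total*f));O=W*A;P=c+np.array(off)*min(1,k/2)+O.apply([0,0,g]);print(k,*rows(p,A,P,O))
    q,e=ik(P,O,fitL(0).x,np.array(s["joints"]));print(np.round(q,2),e,"axis",c)
E
python3 -c "
from rot import *
rot(-41,(0,0,.005),start=1)"
```

```text
1 [-0.015 -0.    -0.015] [0. 0. 0.]
2 [-0.029 -0.011 -0.03 ] [0.0115 0.     0.0115]
3 [-0.028 -0.023 -0.031] [0.0231 0.     0.023 ]
4 [-0.026 -0.034 -0.033] [0.0346 0.0001 0.0345]
5 [-0.023 -0.045 -0.036] [0.0461 0.0001 0.0459]
6 [-0.019 -0.055 -0.04 ] [0.0576 0.0001 0.0574]
7 [-0.015 -0.065 -0.044] [0.0692 0.0001 0.0689]
8 [-0.01  -0.074 -0.049] [0.0807 0.0001 0.0804]
[ 0.17  0.89  1.01 -0.65  1.7   0.64] 8.901383360541532e-12 axis [ 0.63662255 -0.01692661  0.11228021]
```

```bash
python3 -m pendant '[-0.015,0,-0.015,0,0,0,0.5, -0.03,-0.01,-0.03,0.0115,0,0.0115,0.5, -0.03,-0.023,-0.03,0.023,0,0.023,0.5, -0.026,-0.034,-0.033,0.0345,0,0.0345,0.5, -0.023,-0.045,-0.036,0.046,0,0.046,0.5, -0.019,-0.055,-0.04,0.0575,0,0.0575,0.5, -0.015,-0.065,-0.044,0.069,0,0.069,0.5, -0.01,-0.074,-0.05,0.0805,0,0.0805,0.5]' && python3 - <<'E'
from rot import *
from h import *
nx((get_state()["tool_pos"]+[0,0,-.005],ori(-113,45)))
for n in("side","top"):
    p=read_camera(n);print(n,fit_lantern(p,np.array([.637,-.018])));f=p["frame"]
    cv2.imwrite(f"pics/e_{n}.png",f)
    b=cv2.resize(f[140:230,290:380],None,fx=4.4,fy=4.4,interpolation=2)
    a=b if n=="side" else cv2.hconcat([a,b])
cv2.imwrite("pics/e.png",a)
E
```

```text
t: 14.15
tool_pos: [0.6305, -0.0291, 0.1028]
ee_rot: [0.211, 0.77, 0.509, -0.321]
force: [0.7, -0.7, -1.8]
grip_width: 0.622
gripper_force: 25.0
t 14.15 q [ 0.17  0.86  1.05 -0.64  1.7   0.65] fkerr [-0.01    0.0005  0.0081]
[0.03  0.    0.029] [-0.0004  0.0004  0.0001] [ 0.17  0.9   1.02 -0.64  1.69  0.65] 0.0 [0.71 0.16 0.3 ]
side (array([ 0.63678806, -0.0184968 ]), np.float64(0.0012743057929092555), 81, np.float64(0.0063171730366078345), np.float64(172.00301905991455))
top (array([ 0.63186285, -0.01975737]), np.float64(0.0011184152910460095), 90, np.float64(0.002955893993402573), np.float64(62.96668652311143))
```

View pics/e.png

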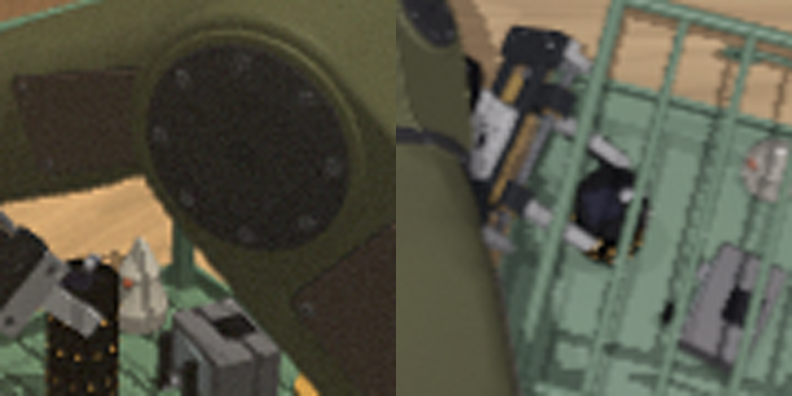

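The lantern is held and turned. The ridge now points right in the top crop, at ≈(628,195), and nothing has been disturbed. Next: set it down, open, and turn the tool back for a second bite.

```bash
python3 -m pendant '[0.01,0,0.01,0,0,0,0.5, 0.02,0,0.02,0,0,0,0.5, 0.03,0,0.03,0,0,0,0.5, 0.031,0,0.031,0,0,0,0.5, 0.031,0,0.031,0,0,0,0.8, 0.031,0,0.031,0,0,0,1, 0.031,0,0.031,0,0,0,1, 0.031,0,0.031,0,0,0,1]' && python3 -c "
from rot import *
rot(41)"
```

```text
t: 15.25
tool_pos: [0.631, -0.0294, 0.0983]
ee_rot: [0.212, 0.769, 0.511, -0.32]
force: [0.1, 0.6, 0.1]
grip_width: 0.99
gripper_force: 0.0
1 [ 0.    0.01 -0.  ] [-0.0101 -0.     -0.01  ]
2 [ 0.001  0.02  -0.001] [-0.0202 -0.     -0.0201]
3 [ 0.003  0.03  -0.003] [-0.0303 -0.     -0.0301]
4 [ 0.005  0.039 -0.005] [-0.0404 -0.     -0.0402]
5 [ 0.008  0.049 -0.008] [-0.0505 -0.     -0.0502]
6 [ 0.011  0.057 -0.011] [-0.0606 -0.     -0.0602]
7 [ 0.015  0.066 -0.015] [-0.0706 -0.     -0.0703]
8 [ 0.019  0.074 -0.02 ] [-0.0807 -0.0001 -0.0803]
[ 0.22  0.59  1.53 -0.89  1.13  0.35] 3.962127708344863e-12 axis [ 0.63626866 -0.01695455  0.11171257]
```

```bash
python3 -m pendant '[0,0.01,0,-0.01,0,-0.01,1, 0,0.02,0,-0.02,0,-0.02,1, 0.003,0.03,-0.003,-0.03,0,-0.03,1, 0.005,0.04,-0.005,-0.04,0,-0.04,1, 0.008,0.05,-0.008,-0.05,0,-0.05,1, 0.011,0.057,-0.011,-0.06,0,-0.06,1, 0.015,0.066,-0.015,-0.07,0,-0.07,1, 0.02,0.074,-0.02,-0.0805,0,-0.08,1]' && python3 - <<'E'
from h import *
for n,(u0,u1,v0,v1) in(("top",(326,350,172,200)),("side",(295,325,195,212))):
    p=read_camera(n);c=fit_lantern(p,np.array([.637,-.018]))[0];f=p["frame"]
    hsv=cv2.cvtColor(f,cv2.COLOR_BGR2HSV)[v0:v1,u0:u1]
    for T in(100,120):
        m=(hsv[...,2]>T)&(hsv[...,1]<45);v,u=np.nonzero(m);w=atz(p,np.c_[u+u0,v+v0],.147);d=w[:,:2]-c;d=d[np.hypot(*d.T)<.034];print(n,c,T,len(d),d.mean(0)*1e3,np.degrees(np.arctan2(*d.mean(0)[::-1])))
    a=cv2.resize(f[165:215,310:375] if n=="top" else f[185:235,285:350],None,fx=6,fy=6,interpolation=2);b=a if n=="top" else cv2.hconcat([b,a])
cv2.imwrite("pics/g.png",b)
E
```

```text
t: 16.25
tool_pos: [0.6406, -0.0295, 0.0984]
ee_rot: [0.311, 0.542, 0.748, -0.225]
force: [-0.3, -0.5, 0.8]
grip_width: 0.996
gripper_force: 0.0
top [ 0.63265957 -0.01933525] 100 59 [  2.05415318 -17.14995223] -83.16987732210183
top [ 0.63265957 -0.01933525] 120 32 [ -0.91985531 -19.17429514] -92.74656517723773
side [ 0.63791312 -0.01875304] 100 4 [-10.48482158  24.86084739] 112.86711386163263
side [ 0.63791312 -0.01875304] 120 0 [nan nan] nan<stdin>:6: RuntimeWarning: Mean of empty slice.
  ret = um.true_divide(
```

View pics/g.png

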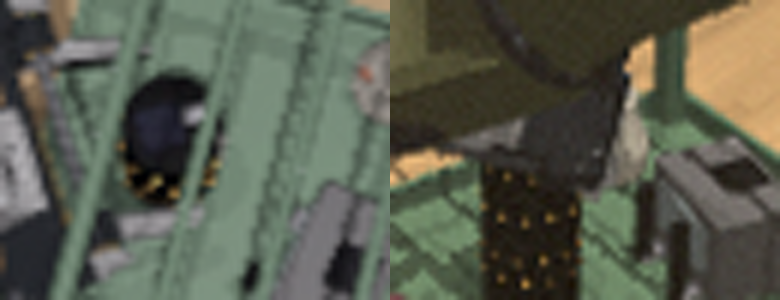

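The top crop shows the ridge at ≈(192,117) pointing right, about −76° in the world. That fits the planned 41° turn. Next: grip again and make the second turn.

```bash
python3 -m pendant '[0,0,0,0,0,0,0.7, 0,0,0,0,0,0,0.67, 0,0,0,0,0,0,0.65, 0,0,0,0,0,0,0.6, 0,0,0,0,0,0,0.55, 0,0,0,0,0,0,0.5, 0,0,0,0,0,0,0.5, 0,0,0,0,0,0,0.5]' 25 && python3 -c "
from rot import *
rot(-39.5,(0,0,.005),start=1)"
```

```text
t: 17.35
tool_pos: [0.6405, -0.0296, 0.0982]
ee_rot: [0.31, 0.543, 0.747, -0.226]
force: [0.1, -0.9, -1.5]
grip_width: 0.624
gripper_force: 25.0
1 [-0.015  0.    -0.015] [0. 0. 0.]
2 [-0.029 -0.011 -0.03 ] [ 0.0111 -0.      0.0111]
3 [-0.028 -0.022 -0.031] [ 0.0222 -0.      0.0221]
4 [-0.026 -0.033 -0.033] [ 0.0333 -0.      0.0332]
5 [-0.023 -0.043 -0.035] [ 0.0444 -0.      0.0442]
6 [-0.02  -0.053 -0.039] [ 0.0555 -0.      0.0553]
7 [-0.016 -0.063 -0.043] [ 0.0666 -0.      0.0664]
8 [-0.011 -0.071 -0.048] [ 0.0778 -0.      0.0774]
[ 0.17  0.88  1.03 -0.65  1.68  0.63] 2.3565067774546364e-12 axis [ 0.63633342 -0.01679292  0.11164039]
```

```bash
python3 -m pendant '[-0.015,0,-0.015,0,0,0,0.5, -0.03,-0.01,-0.03,0.011,0,0.011,0.5, -0.03,-0.022,-0.03,0.022,0,0.022,0.5, -0.026,-0.033,-0.033,0.033,0,0.033,0.5, -0.023,-0.043,-0.035,0.0445,0,0.044,0.5, -0.02,-0.053,-0.04,0.0555,0,0.055,0.5, -0.016,-0.063,-0.043,0.0665,0,0.0665,0.5, -0.011,-0.072,-0.048,0.078,0,0.0775,0.5]' && python3 - <<'E'
from rot import *
from h import *
s=get_state();p0=s["tool_pos"];A=rq(s["ee_rot"])
for n in("side","top"):
    p=read_camera(n);c=fit_lantern(p,np.array([.636,-.018]))[0];a=fit_scanner(p,np.array([.563,-.121,-2.009]))[0] if n=="top" else np.array([.5657,-.12045,-2.0087])
    ex=np.array([np.cos(-2.009),np.sin(-2.009)]);ey=np.array([-ex[1],ex[0]]);nest=a[:2]-.0718*ex
    d=nest-c;print(n,c,a,"to nest",d,"scanner-frame",d@ex,d@ey)
    if n=="top": cv2.imwrite("pics/i.png",cv2.resize(p["frame"][165:230,310:390],None,fx=7,fy=7,interpolation=2))
z=A.apply([0,0,1]);print("heading",np.degrees(np.arctan2(z[1],z[0])),"grasp",p0-.019*z)
E
```

```text
t: 18.35
tool_pos: [0.6313, -0.0291, 0.1033]
ee_rot: [0.215, 0.764, 0.518, -0.318]
force: [-1.1, 0.1, -3.1]
grip_width: 0.625
gripper_force: 25.0
side [ 0.63655855 -0.01803765] [ 0.5657  -0.12045 -2.0087 ] to nest [-0.04039284 -0.03739635] scanner-frame 0.05100219831341004 -0.02070855316005999
top [ 0.63208211 -0.01884631] [ 0.5602333  -0.12204476 -2.00495894] to nest [-0.0413831  -0.03818245] scanner-frame 0.05213420110139963 -0.021271698748401215
heading -111.81813283895902 grasp [ 0.63630915 -0.01658485  0.11669756]
```

View pics/i.png

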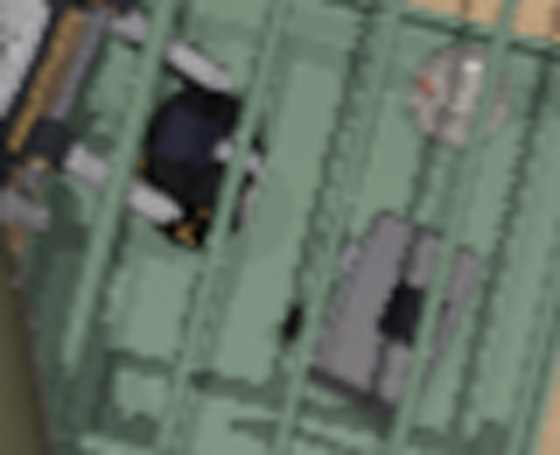

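The top crop shows the ridge running from ≈(222,148) to (255,165), towards the scanner at ≈(390,310), with the white tag edge at ≈(250,190). The heading looks right. I'll carry it to 8 mm short of the nest.

```bash
python3 -c "
from nx import *
s=get_state();A=rq(s['ee_rot']);p=s['tool_pos']
nx((p+[-.0372,-.0301,0],A))
ex=np.array([np.cos(-2.009),np.sin(-2.009),0]);print('1mm ex',A.inv().apply(ex)/120,'1mm down',A.inv().apply([0,0,-1])/120,'1mm ey',A.inv().apply([-ex[1],ex[0],0])/120)"
```

```text
t 18.45 q [ 0.17  0.85  1.07 -0.65  1.68  0.64] fkerr [-0.0097  0.0006  0.0078]
[-0.245 -0.195  0.247] [0. 0. 0.] [ 0.14  0.77  1.22 -0.66  1.6   0.65] 0.0 [0.67 0.13 0.3 ]
1mm ex [-0.00586852 -0.00049109  0.00589608] 1mm down [5.90612496e-03 5.25971625e-06 5.87895439e-03] 1mm ey [-0.00035017  0.00831885  0.00034435]
```

```bash
python3 -m pendant '[-0.03,-0.03,0.03,0,0,0,0.5, -0.07,-0.055,0.07,0,0,0,0.5, -0.11,-0.085,0.11,0,0,0,0.5, -0.145,-0.115,0.145,0,0,0,0.5, -0.18,-0.145,0.18,0,0,0,0.5, -0.215,-0.17,0.215,0,0,0,0.5, -0.235,-0.185,0.235,0,0,0,0.5, -0.245,-0.195,0.245,0,0,0,0.5]' && python3 -m pendant '[0.005,0,0.005,0,0,0,0.5, 0.01,0,0.01,0,0,0,0.5, 0.015,0,0.015,0,0,0,0.5, 0.02,0,0.02,0,0,0,0.5, 0.025,0,0.025,0,0,0,0.5, 0.027,0,0.027,0,0,0,0.5, 0.027,0,0.027,0,0,0,0.5, 0.027,0,0.027,0,0,0,0.5]' && python3 - <<'E'
from rot import *
from h import *
for n in("side","top"):
    p=read_camera(n);c,r=fit_lantern(p,np.array([.599,-.048]))[:2];a=fit_scanner(p,np.array([.561,-.122,-2.009]))[0] if n=="top" else np.array([.5657,-.12045,-2.0087])
    ex=np.array([np.cos(-2.009),np.sin(-2.009)]);ey=np.array([-ex[1],ex[0]]);d=a[:2]-.0718*ex-c;print(n,c,r,"to nest scanner-frame",d@ex,d@ey)
print(get_state()["t"])
E
```

```text
t: 19.45
tool_pos: [0.5942, -0.0595, 0.1035]
ee_rot: [0.216, 0.764, 0.519, -0.318]
force: [-0.6, -0.4, -2.6]
grip_width: 0.624
gripper_force: 25.0
t: 20.45
tool_pos: [0.5943, -0.0594, 0.0989]
ee_rot: [0.216, 0.764, 0.519, -0.318]
force: [-0.2, 0.7, -2.2]
grip_width: 0.621
gripper_force: 25.0
side [ 0.59931061 -0.0485122 ] 0.001227457581517065 to nest scanner-frame 0.007602220360176909 8.926600805680271e-05
top [ 0.59482443 -0.04852253] 0.0012599803527157255 to nest scanner-frame 0.008944609578650913 -0.0007124914634024841
20.55
```

```bash
python3 -m pendant '[-0.005,0,0.005,0,0,0,0.5, -0.01,0,0.01,0,0,0,0.5, -0.015,0,0.015,0,0,0,0.5, -0.02,0,0.02,0,0,0,0.5, -0.025,0,0.025,0,0,0,0.5, -0.03,-0.002,0.03,0,0,0,0.5, -0.035,-0.003,0.035,0,0,0,0.5, -0.035,-0.003,0.035,0,0,0,0.5]' 12 && python3 -m pendant '[-0.001,0,0.001,0,0,0,0.5, -0.002,0,0.002,0,0,0,0.5, -0.003,0,0.003,0,0,0,0.5, -0.004,0,0.004,0,0,0,0.5, -0.005,0,0.005,0,0,0,0.5, -0.006,0,0.006,0,0,0,0.5, -0.006,0,0.006,0,0,0,0.5, -0.006,0,0.006,0,0,0,0.5]'
```

```text
t: 21.55
tool_pos: [0.5917, -0.0648, 0.0989]
ee_rot: [0.215, 0.764, 0.519, -0.318]
force: [-0.7, -0.2, -2.9]
grip_width: 0.631
gripper_force: 12.0
t: 22.55
tool_pos: [0.5914, -0.0657, 0.0989]
ee_rot: [0.216, 0.764, 0.519, -0.318]
force: [0.2, -0.4, -3.4]
grip_width: 0.631
gripper_force: 12.0
```

No contact after 7 mm; I'll carry on in 1 mm steps and watch the force.

```bash
for i in 1; do python3 -m pendant '[-0.001,0,0.001,0,0,0,0.5, -0.002,0,0.002,0,0,0,0.5, -0.003,0,0.003,0,0,0,0.5, -0.004,0,0.004,0,0,0,0.5, -0.005,0,0.005,0,0,0,0.5, -0.006,0,0.006,0,0,0,0.5, -0.006,0,0.006,0,0,0,0.5, -0.006,0,0.006,0,0,0,0.5]' | grep -E "pos|force"; done; python3 -m pendant '[-0.001,0,0.001,0,0,0,0.5, -0.002,0,0.002,0,0,0,0.5, -0.003,0,0.003,0,0,0,0.5, -0.004,0,0.004,0,0,0,0.5, -0.005,0,0.005,0,0,0,0.5, -0.006,0,0.006,0,0,0,0.5, -0.006,0,0.006,0,0,0,0.5, -0.006,0,0.006,0,0,0,0.5]' | grep -E "pos|force"
```

```text
tool_pos: [0.591, -0.0666, 0.0989]
force: [-1.1, -0.3, -2.6]
gripper_force: 12.0
tool_pos: [0.5906, -0.0676, 0.0989]
force: [0.3, -0.3, -2.1]
gripper_force: 12.0
```

```bash
cat > m.py <<'E'
from rot import *
from h import *
def tilt(p,c0,z0=.03,z1=.138):
    Q,_=pts(p,c0,.045,z0,z1)
    def r(a): return np.hypot(Q[:,0]-a[0]-a[2]*(Q[:,2]-.075),Q[:,1]-a[1]-a[3]*(Q[:,2]-.075))-.03
    f=least_squares(r,[*c0,0,0],loss="soft_l1",f_scale=.0015,x_scale=[.01,.01,.1,.1]);return f.x
ex=np.array([np.cos(-2.009),np.sin(-2.009)]);ey=np.array([-ex[1],ex[0]])
def m(c0=(.594,-.056)):
  for n in("side","top"):
    p=read_camera(n);c,r=fit_lantern(p,np.array(c0))[:2];a=fit_scanner(p,np.array([.561,-.122,-2.009]))[0] if n=="top" else np.array([.5657,-.12045,-2.0087])
    d=a[:2]-.0718*ex-c;t=tilt(p,c);print(n,c,"to nest scanner-frame mm",d@ex*1e3,d@ey*1e3,"tilt x,y",t[2:]@ex,t[2:]@ey)
E
python3 -m pendant '[-0.001,0,0.001,0,0,0,0.5, -0.002,0,0.002,0,0,0,0.5, -0.003,0,0.003,0,0,0,0.5, -0.004,0,0.004,0,0,0,0.5, -0.005,0,0.005,0,0,0,0.5, -0.006,0,0.006,0,0,0,0.5, -0.006,0,0.006,0,0,0,0.5, -0.006,0,0.006,0,0,0,0.5]' | grep -E "pos|force"; python3 -c "
from m import *
m()"
```

```text
tool_pos: [0.5903, -0.0685, 0.099]
force: [0.9, 2.0, 0.8]
gripper_force: 12.0
side [ 0.59505424 -0.0566373 ] to nest scanner-frame mm -1.5612230828199525 0.4958796476755102 tilt x,y -0.0013968175731301049 0.011063262398278281
top [ 0.59142984 -0.05642485] to nest scanner-frame mm -0.17825674563689461 -0.9943977015351478 tilt x,y -0.25702337652335566 -0.002135157044530905
```

Contact: about 2.2 N straight back along the scanner axis, with almost no sideways part, so both posts are touched. One more gentle 0.7 mm, then I'll measure.

```bash
python3 -m pendant '[-0.001,0,0.001,0,0,0,0.5, -0.002,0,0.002,0,0,0,0.5, -0.003,0,0.003,0,0,0,0.5, -0.004,0,0.004,0,0,0,0.5, -0.004,0,0.004,0,0,0,0.5, -0.004,0,0.004,0,0,0,0.5, -0.004,0,0.004,0,0,0,0.5, -0.004,0,0.004,0,0,0,0.5]'; python3 - <<'E'
from m import *
F=np.array([np.array(get_state()["force"])]);print(F@np.r_[ex,0],F@np.r_[ey,0])
m()
p=read_camera("top");t=p["frame"][165:230,310:390];p=read_camera("side");s=p["frame"][180:245,290:370]
cv2.imwrite("pics/k.png",cv2.resize(cv2.hconcat([t,s]),None,fx=5,fy=5,interpolation=2))
E
```

```text
t: 26.65
tool_pos: [0.5902, -0.0691, 0.0991]
ee_rot: [0.216, 0.764, 0.519, -0.317]
force: [3.2, 3.8, 3.4]
grip_width: 0.63
gripper_force: 12.0
[-4.76756729] [1.30865521]
side [ 0.59482708 -0.05708516] to nest scanner-frame mm -2.063148943318778 0.5115434435310727 tilt x,y -0.007031376129326751 0.010639364309421077
top [ 0.59120451 -0.05688477] to nest scanner-frame mm -0.6225283745349925 -0.5817617978725871 tilt x,y -0.2688785110849129 -0.01200330642070738
```

View pics/k.png

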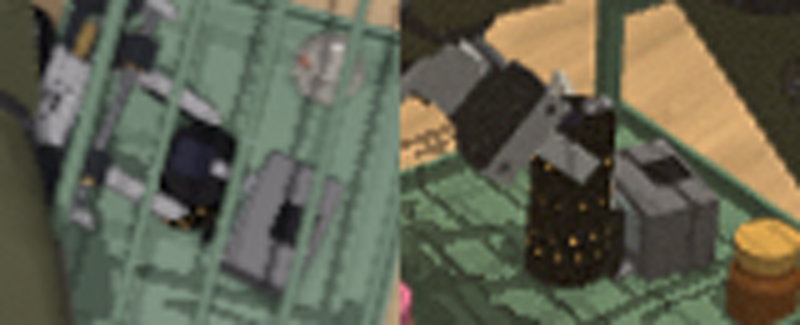

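The top crop shows the lantern at ≈(200,165) nested against the scanner at ≈(280,220), ridge at ≈(222,168) facing it. The side crop shows it upright and touching the posts. I'll release and back straight out.

```bash
python3 -m pendant '[0,0,0,0,0,0,0.66, 0,0,0,0,0,0,0.7, 0,0,0,0,0,0,0.75, 0,0,0,0,0,0,0.8, 0,0,0,0,0,0,0.9, 0,0,0,0,0,0,1, 0,0,0,0,0,0,1, 0,0,0,0,0,0,1]' && python3 -m pendant '[0,0,-0.05,0,0,0,1, 0,0,-0.15,0,0,0,1, 0,0,-0.3,0,0,0,1, 0,0,-0.45,0,0,0,1, 0,0,-0.6,0,0,0,1, 0,0,-0.8,0,0,0,1, 0,0,-1,0,0,0,1, 0,0,-1,0,0,0,1]' && python3 - <<'E'
from m import *
m()
p=read_camera("top");print([(np.round(d["centre"],1),d["confidence"]) for d in pinpoint(p,"tag")[:3]])
t=p["frame"][165:230,310:390];cv2.imwrite("pics/top_n.png",p["frame"]);p=read_camera("side");s=p["frame"][180:245,290:370]
cv2.imwrite("pics/n.png",cv2.resize(cv2.hconcat([t,s]),None,fx=5,fy=5,interpolation=2))
E
```

```text
t: 27.85
tool_pos: [0.59, -0.0691, 0.0989]
ee_rot: [0.216, 0.764, 0.519, -0.318]
force: [0.8, -0.3, 0.7]
grip_width: 1.0
gripper_force: 0.0
t: 28.85
tool_pos: [0.6221, 0.0114, 0.1849]
ee_rot: [0.216, 0.764, 0.519, -0.316]
force: [0.7, -0.7, 0.5]
grip_width: 0.999
gripper_force: 0.0
side [ 0.59628644 -0.0545975 ] to nest scanner-frame mm 0.8086928648351287 0.24561829848210473 tilt x,y -0.0279898346038362 0.023261965894675263
top [ 0.5914085  -0.05554663] to nest scanner-frame mm 0.935993952383294 -0.33561122560610035 tilt x,y -0.07985820975384306 0.012192393287698382
[(array([353.8, 205.4]), 0.82)]
```

View pics/n.png

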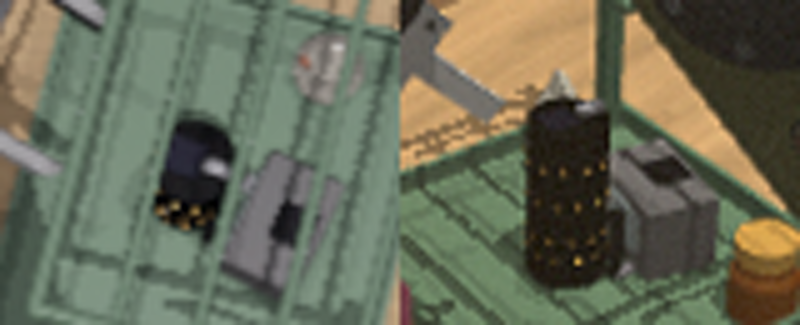

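It is about 0.9 mm short and 0.3 mm sideways, both within tolerance, and upright in the picture. Last check is the turn, from the ridge pixels at ≈(353,198).

```bash
python3 - <<'E'
from m import *
for n in("top","side"):
    W=[]
    p=read_camera(n);c=fit_lantern(p,np.array([.594,-.055]))[0]
    uv=proj(p,[*c,.147])[0].astype(int);u0,v0=uv-13
    f=p["frame"][v0:v0+26,u0:u0+26].astype(int);val=f.max(2);sat=val-f.min(2)
    m_=((val>85)&(sat<28)).astype(np.uint8)
    v,u=np.nonzero(m_);w=atz(p,np.c_[u+u0,v+v0],.147)[:,:2]-c;k=np.hypot(*w.T)<.033;w=w[k];wt=val[v,u][k]-60.
    e=(w*wt[:,None]).sum(0)/wt.sum();print(n,uv,len(w),"ridge scanner-frame mm",e@ex*1e3,e@ey*1e3,"yaw err deg",np.degrees(np.arctan2(e@ey,e@ex)))
    print(np.round(np.c_[w@ex,w@ey]*1e3).astype(int).tolist())
E
```

```text
top [349 196] 83 ridge scanner-frame mm 1.5490194888714077 2.629265839293902 yaw err deg 59.495736444808024
[[-13, 28], [-10, 29], [-7, 31], [-4, 32], [-28, 17], [1, 30], [4, 32], [-29, 12], [-26, 14], [8, 30], [-31, 8], [-28, 9], [13, 29], [-32, 3], [-29, 4], [-26, 6], [15, 25], [18, 27], [-31, 0], [-28, 1], [-25, 3], [16, 22], [19, 24], [-33, -5], [-29, -4], [-26, -2], [-23, -1], [21, 20], [24, 22], [-31, -8], [-28, -7], [-25, -5], [22, 17], [25, 19], [-30, -11], [-26, -10], [-23, -8], [24, 14], [27, 16], [-28, -15], [-25, -13], [-22, -12], [6, 2], [9, 3], [13, 5], [16, 6], [25, 11], [28, 12], [-26, -18], [-23, -16], [-20, -15], [8, -1], [11, 0], [14, 2], [17, 3], [20, 5], [23, 6], [27, 8], [30, 9], [-25, -21], [-22, -19], [9, -4], [12, -3], [16, -1], [19, 0], [22, 2], [25, 3], [28, 5], [31, 6], [-20, -23], [20, -3], [23, -2], [26, 0], [30, 1], [33, 3], [-19, -26], [28, -3], [31, -2], [29, -7], [33, -5], [28, -11], [31, -10], [29, -14]]
side [323 202] 26 ridge scanner-frame mm 8.98443123673247 15.791617012998287 yaw err deg 60.36286154979908
[[-2, 32], [1, 30], [4, 29], [8, 27], [11, 26], [14, 24], [-8, 27], [-5, 25], [-2, 24], [1, 23], [8, 20], [11, 18], [28, 11], [-11, 21], [18, 7], [21, 6], [24, 4], [28, 3], [8, 4], [12, 3], [15, 1], [18, 0], [21, -2], [9, -3], [12, -5], [15, -6]]
```

Both cameras put the ridge centred within about 3° of the scanner's axis; the limit is 12°. I'm handing in.

```bash
python3 -c "
from workcell import *
print(job_done())"
```

```text
the job is handed in; nothing more can be done
None
```

The lantern is handed in standing upright and released, measured about 0.9 mm off the bumper posts (inside the 3.5 mm limit) with its tag within about 3° of squarely facing the window; no verdict was returned.

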